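# Pin the mosaic wheel

### The arm

A 6-joint arm with a two-finger parallel gripper is mounted at the origin on the work surface. World frame = base frame: x ahead of the robot, y to its left, z up, the work surface at z = 0. Lengths are in m, angles in rad, forces in N, time in s.
With the tool pointing down it reaches from about 0.425 to 0.95 m from the base axis. Payload 3.5 kg.
Tool frame: the origin (TCP) lies on the centre line of the jaws, within the pads' length; the fingertips stand 14 mm ahead of it and the grasp point (between the pads) lies 5 mm behind it (ctrl.tip_reach is the distance from the TCP to the fingertips, in m); z points along the fingers, y is the line along which they close (so a half turn about z gives the same grasp; the last joint's range is limited). The gripper opens to 85 mm and grips with 20 to 120 N. Pads are 22 mm wide; open, the fingers measure 114 mm over their backs; the gripper's body (76 mm by 85 mm) begins 54 mm behind the grasp point. The pads swing forward as they close: fully open they stand 13 mm farther back than shut.
Start: joints at [-1.329, 0.286, 1.577, -0, 1.279, -0.15], TCP at [0.258, -0.624, 0.245] pointing down, gripper open.
Joint ranges: [-2.77, 2.77], [-0.9, 2.22], [0.21, 2.48], [-1.53, 4.67], [0.24, 2.81], [-2.84, 2.84]. Speed limits (rad/s): [2.79, 2.79, 3.14, 3.14, 3.14, 3.14].

### API

Orientations are given as a unit quaternion [x, y, z, w].
In Python, from plant import get_state, imaging, workorder, ctrl gives the robot as it stands. The module is installed in compiled form; this text tells all that it offers.
- The arm moves only by the shell command python3 -m jog 'ROWS' [FORCE]. ROWS is JSON, a list of rows, each a list of 7 numbers: the closure, from 0 (fully open) to 1 (shut), then the shift along the tool's x, y, z in mm, then the turn, a rotation vector about the tool's x, y, z in rad. In form: [[gripper, tx, ty, tz, ax, ay, az], ...]. A call has 1 to 12 rows; each row is the pose to reach, as a shift and turn from the pose commanded when the call began, along the tool's axes at that moment; what a row does not reach only later rows make up. A row lasts 1/10 s, in which the tool goes at most 50 mm and 8.59 degrees, less where a joint would pass 70% of its speed; a pose out of reach is approached as far as the arm can. A call with a gripper value outside its range is refused whole. The fingers move at their own pace and stop on an object; FORCE is the grip in N (left out, the last holds). Time passes only in rows, so rows that repeat a pose let the fingers close. It gives the time, the measured TCP pose, the force, the opening and the grip force at its end, in the units of the state.
- get_state(): the state, without advancing time (a new reading comes with each control period).
- imaging.read_camera(name): name is "scene" or "top" or "wrist"; returns a dict with "image" (400x640x3 uint8, blue, green, red), "fx", "fy", "cx", "cy" (pixels), "R" (3x3) and "t" (3): a world point X has camera coordinates R X + t; the wrist camera has in their place "tool_from_camera" (4x4, takes a point from camera to tool coordinates, whose origin is the TCP and whose axes are the flange's). Camera axes: x right, y down, z forward; pixel columns grow to the right and rows downward; lengths in m; the calibration is good to about 2 mm. A picture is of the moment at which its call begins: read the wrist's pose just before it. There is no depth.
- workorder.sign_off(): hands the job in; it is judged then, once.
The state is a dict: "time": time; "qpos": joint angles; "dq": joint speeds; "joint_efforts": joint torques, N m; "eef_pos": TCP position; "tcp_rot": TCP orientation; "contact_force": force on the tool from outside, world axes, zero at the start; "wrist_torque": the same for the moment, N m; "opening": opening from 0.0 (shut) to 1.0 (fully open); "finger_force": force on a finger pad.
Only numpy, scipy, OpenCV 4.12 (cv2) and the standard library are available. Lean on these libraries where they do the work, as an engineer would, in place of code of your own. Each camera call takes 0.05 s, during which the arm holds its last target. There are 200 camera calls.

### The job

The tilted mosaic wheel must be locked before more tile goes on: take the red-knobbed lock pin from the wooden tool block and push it through the bearing and the hidden cross-hole of the spindle, right home with its collar on the brass bush. The hole cannot be seen, so turn the wheel until the pin finds it; its wooden rim is bare for holding, but do not touch the fresh mosaic. Leave the glue, the tub and the other tools where they stand.

Things in the scene. Friction and masses are not known exactly. Their poses are not given: they have to be found in the camera images.
- stand: Green cast base of the tilted turntable, fixed to the table. Origin: on the table, under the point where the pin bore crosses the spindle; x axis: level, the way the decorated face of the wheel looks. Base plate 12 mm thick, from -85 to +105 mm in x and 75 mm either side; two cheeks with steel pivots, 52 mm either side, carry the sleeve.
- sleeve: Green bearing sleeve on the base. Origin: centre of the mouth of the pin bore, in the top face of a brass bush on a 28 x 56 mm boss. z: out of the bore, leaning 28 deg from vertical; the pin goes in along -z. x: along the spindle to the wheel, rising 28 deg. y: level. Bore 11.5 mm, chamfered 1.5 mm. The spindle, 32 mm thick, hides in it: a pin that misses the cross-hole rests on it 38 mm below the mouth.
- spindle_mid (a point): Point on the spindle's axis where the bore crosses it, 54 mm below the mouth. The spindle has 11.5 mm holes right through it in two directions at right angles, so one comes up at every quarter turn; it never starts within 28 deg of one. With a pin resting on it in the bore, the pin drops in as a hole comes up (gentle turning), and the wheel then locks within about 5 deg.
- ball_catch (a point): Spring ball in the bore's lower wall (which runs from 70 to 82 mm below the mouth), 76 mm below the mouth. It catches the nose of a dropped pin, 67 to 82 mm below the mouth; from there a push of about 4 to 10 N along the bore sends the pin home, and the ball then holds it.
- wheel: Round plywood wheel on the spindle, 250 mm in diameter, 18 mm thick, 62 deg from level; turns either way without end (about 1 to 1.5 N at the rim). Origin: its centre, half-way through, at (85, 0, -54) mm in the sleeve's frame; x: out of its decorated face. Screwed to the spindle at any angle, so its looks do not tell where the holes are. Grip the outer 39 mm, bare on both sides; top edge 260 mm up.
- mosaic: Freshly glued sun mosaic, 172 mm in diameter and 5 mm thick, in the middle of the wheel's decorated face; the robot must not touch it. Origin and axes as the wheel's.
- pin_knob (a point): Centre of the lock pin's head, where to grip. Shank 10 mm in diameter, 87 mm long, with a tapered nose (5 mm at the tip, full after 7 mm); collar 20 mm in diameter, 4 mm high; red knob 24 mm in diameter, 22 mm high; about 70 g. Point: 13 mm above the collar's underside, 13 mm below the top. z: from nose to knob. Above the bore's mouth it is 62 mm resting on the spindle, 18 to 33 dropped in, 13 home.
- pin_nose (a point): Tip of the lock pin's nose, the lower end of the shank, 100 mm from the centre of the head.
- tool_block: Light wooden block 190 x 56 x 70 mm (x, y, z), fixed. Origin: centre of its underside. Three blind holes, 13 mm in diameter and 58 mm deep, in a row along x, 60 mm apart, the middle one at the centre. The lock pin (its collar 17 to 20 mm above the block), the awl and the scorer stand in them in any order.
- awl_handle (a point): Awl standing in the tool block; the point is half-way up its brown handle, 22 mm in diameter, whose top is about 160 mm above the table. To be left in its hole.
- scorer_handle (a point): Scorer standing in the tool block; the point is half-way up its blue handle, of the same shape as the awl's. To be left in its hole.
- glue_center (a point): White glue bottle with orange-brown label and brown cap, 63 mm in diameter and 166 mm tall, standing on the table near the turntable; the point is half-way up. To be left where it stands.
- tub_center (a point): Clear plastic tub of broken tile, 96 mm in diameter and 70 mm tall, on the table near the turntable; the point is half-way up. To be left where it stands.
There are look-alikes about, which are no part of the job. Leave any green look-alike of the part that bears pin_knob alone.

How it is judged:
On the way:
1. the nose of the pin is in the bore of the bearing (z of pin_nose in the frame of sleeve below -0.01 m and x of pin_nose in the frame of sleeve between -0.004 and 0.004 m and y of pin_nose in the frame of sleeve between -0.004 and 0.004 m), for 0.1 s.
At the end, for the whole second after the job is handed in: The lock pin is through the bush, the spindle and the far wall of the sleeve, its collar within 3.5 mm of the brass bush and its axis within 5 mm and 0.1 rad of the bore's; the wheel is at rest and the pin is released (z of pin_knob in the frame of sleeve below 0.0165 m and x of pin_knob in the frame of sleeve between -0.005 and 0.005 m and y of pin_knob in the frame of sleeve between -0.005 and 0.005 m and angle between the z axis of pin_knob and the z axis of sleeve, either way round below 0.1 rad and linear speed of wheel below 0.02 m/s and angular speed of wheel below 0.05 rad/s); the robot touches nothing.
It fails at once if the robot touches the fresh mosaic (contact force between any of the fingers, the arm and mosaic above 1 N).
It fails at once if the glue bottle or the tub is moved more than 25 mm (distance of any of glue_center, tub_center from where it was at the start of the episode above 0.025 m).
It fails at once if the awl or the scorer is moved more than 25 mm (distance of any of awl_handle, scorer_handle from where it was at the start of the episode above 0.025 m).
It also fails if it takes over 67 s, if anything falls off the work surface, if the arm or the gripper's body presses on something with over 40 N, if the wrist force passes 120 N, or if a joint passes its speed limit or range.

## Working session

There is one attempt and no reset: what is moved stays moved. The work goes in short steps, Python scripts to look and compute and a shell command to move; the robot and the scene stay as the last step left them, time stands still between calls to the robot, and variables do not carry over. Pictures are saved under pics/ and viewed, at most 10 in all, crops included, and the job is handed in when it is done.

```bash
mkdir -p pics; ls; python3 - <<'E'
from plant import get_state, imaging
import cv2,pickle,numpy as np
s=get_state();print(s)
for n in("scene","top"):
    c=imaging.read_camera(n);pickle.dump(c,open(n+".pkl","wb"));cv2.imwrite(f"pics/{n}0.png",c["image"]);print(n,c["fx"],c["cx"],c["cy"],np.round(c["R"],3).tolist(),c["t"])
E
```

```text
pics
{'time': 0.0, 'qpos': array([-1.32900246e+00,  2.87177126e-01,  1.57816468e+00,  5.75166513e-06,
        1.27860419e+00, -1.50003248e-01]), 'dq': array([-0.00069595,  0.00075407, -0.00142556, -0.00019814,  0.00051233,
       -0.00062256]), 'joint_efforts': array([-1.66836140e-03, -4.05985272e+01, -2.92629218e+01, -2.22213066e-04,
        5.75344136e-03,  8.64989914e-06]), 'eef_pos': array([ 0.25762512, -0.62323166,  0.24394617]), 'tcp_rot': array([ 9.80872646e-01,  1.94647032e-01, -5.12345093e-05, -1.17555506e-03]), 'contact_force': array([-0.83573861, -0.02535614,  0.00968768]), 'wrist_torque': array([ 0.01468278, -0.01838665,  0.06767164]), 'finger_force': 0.0, 'opening': 1.0010149082463142}
scene 410.57053198534726 326.3210394459283 207.01894873209633 [[0.082, 0.997, -0.015], [0.663, -0.066, -0.745], [-0.744, 0.052, -0.666]] [-0.08783584 -0.30062209  1.33450832]
top 370.0548607851517 317.7647256093899 199.82036612478896 [[0.017, -1.0, 0.016], [-0.992, -0.019, -0.123], [0.124, -0.014, -0.992]] [-0.00225432  0.5681967   0.79629821]
```

View pics/scene0.png

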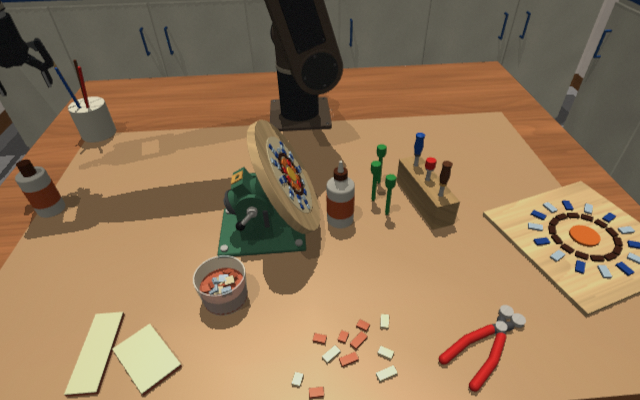

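View pics/top0.png

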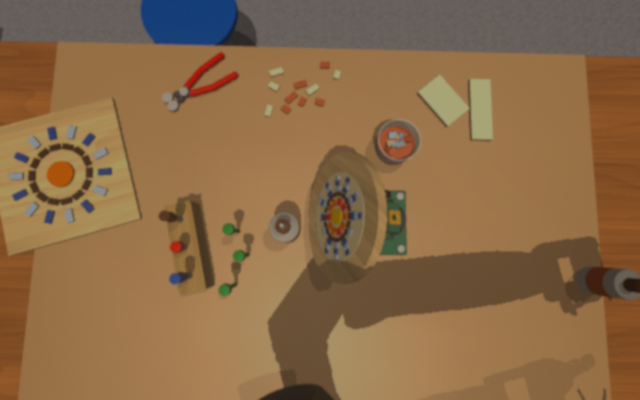

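The scene shows the wheel's bush near (238,177), facing world +y, and the red knob at (431,163), the middle of the block. In the top view, the bush is at (395,217) and the knob at (177,247). The glue stands at (340,195) in scene and the tub at (221,283). Zoomed crops next.

```bash
python3 - <<'E'
import cv2,pickle,numpy as np
S=pickle.load(open("scene.pkl","rb"))["image"];T=pickle.load(open("top.pkl","rb"))["image"]
def crop(I,x,y,w,h,z=3):
    c=cv2.resize(I[y:y+h,x:x+w],None,fx=z,fy=z,interpolation=cv2.INTER_CUBIC)
    for i in range(0,w,20):cv2.putText(c,str(x+i),(i*z,8),0,.3,(255,255,255));cv2.line(c,(i*z,8),(i*z,14),(255,255,255))
    for i in range(20,h,20):cv2.putText(c,str(y+i),(0,i*z+3),0,.3,(255,255,255))
    return c
a=crop(S,205,115,133,100);b=crop(T,300,165,133,100);c=crop(S,365,125,133,100);d=crop(T,155,195,133,100)
cv2.imwrite("pics/comp.png",np.vstack([np.hstack([a,b]),np.hstack([c,d])]))
for I,(x,y,w,h) in((S,(415,150,30,25)),(T,(165,235,25,25))):
    r=cv2.cvtColor(I[y:y+h,x:x+w],cv2.COLOR_BGR2HSV);m=((r[...,0]<6)|(r[...,0]>172))&(r[...,1]>180)&(r[...,2]>90)
    ys,xs=np.nonzero(m);print(m.sum(),xs.mean()+x,ys.mean()+y,xs.min()+x,xs.max()+x,ys.min()+y,ys.max()+y)
E
```

```text
52 430.4423076923077 160.57692307692307 425 435 158 166
85 175.87058823529412 246.74117647058824 171 181 242 251
```

View pics/comp.png

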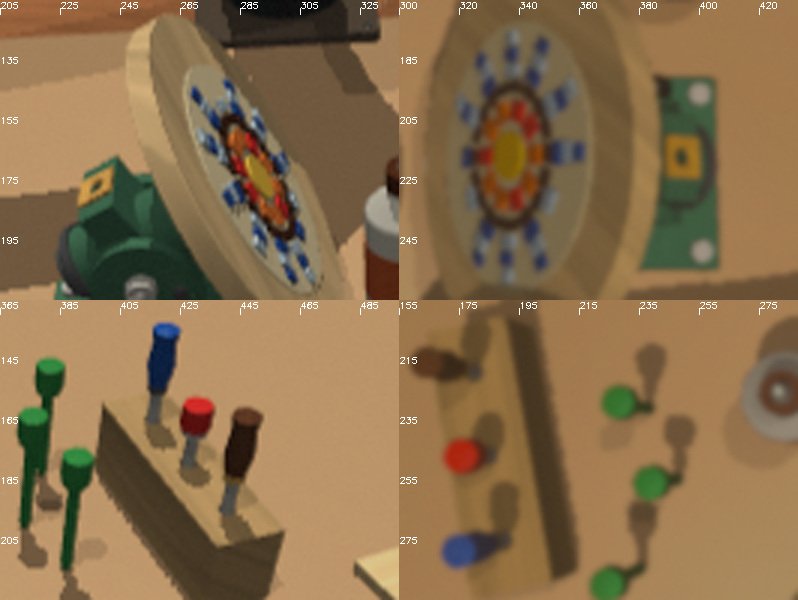

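Scene crop: bush hole (237.3,177.3), mosaic centre (291,173.3), knob top (431,159.7). Top crop: bush (394.3,217.3), mosaic (336.3,217), knob (176,246.7). Now I fit the poses.

```bash
cat > h.py <<'E'
import numpy as np,pickle,cv2
from scipy.optimize import least_squares
from scipy.spatial.transform import Rotation as Ro
C={n:pickle.load(open(f"{n}.pkl","rb")) for n in("scene","top")}
def proj(c,X):
    p=np.asarray(c["R"])@X+np.ravel(c["t"]);return np.array([c["fx"]*p[0]/p[2]+c["cx"],c["fy"]*p[1]/p[2]+c["cy"]])
def tri(ps,pt):
    f=lambda X:np.r_[proj(C["scene"],X)-ps,proj(C["top"],X)-pt]
    r=least_squares(f,[.5,0,.1]);return r.x,np.abs(r.fun).max()
def sleeve(x,y,yaw,z=.1532):
    # mouth position, frame axes as columns
    a=np.radians(28);st=Ro.from_euler("z",yaw).as_matrix()
    R=st@np.array([[np.cos(a),0,-np.sin(a)],[0,1,0],[np.sin(a),0,np.cos(a)]])
    return np.array([x,y,z]),R
E
python3 - <<'E'
from h import *
m,e=tri([237.3,177.3],[394.3,217.3]);print("mouth",m,e)
w,e=tri([291,173.3],[336.3,217]);print("mosaic",w,e)
for n,a,b in(("knobtop",[431,159.7],[175.9,246.7]),("blue",[420.5,135.5],[175,278.7]),("brown",[447,164.0],[165,215.5]),("gluetop",[340,165],[284,226])):print(n,*tri(a,b))
def f(p):
    o,R=sleeve(*p[:3],p[3]);M=o+R@[.099,0,-.054]
    return np.r_[proj(C["scene"],o)-[237.3,177.3],proj(C["top"],o)-[394.3,217.3],proj(C["scene"],M)-[291,173.3],proj(C["top"],M)-[336.3,217],(p[3]-.1532)/.001]
r=least_squares(f,[m[0],m[1],np.pi/2,.153]);print(r.x,r.fun)
E
```

```text
mouth [ 0.52217973 -0.136202    0.15467233] 0.8053269874991997
mosaic [ 0.52078327 -0.02585004  0.15516501] 0.28566884613599086
knobtop [0.45930769 0.2874933  0.12275112] 0.6439435777348308
blue [0.40006873 0.27506586 0.15030612] 0.5078233341158693
brown [0.51812544 0.30111693 0.15213796] 0.5439304329219112
gluetop [0.50198786 0.07515717 0.15474705] 1.2649573697505048
[ 0.52185163 -0.13755169  1.58681756  0.15361554] [-1.37654583  0.28991325 -0.18173945  0.25599999  0.31412839  0.82565334
 -0.90978941  0.4793617   0.4155437 ]
```

```bash
cat >> h.py <<'E'
def rows(p,R,s=None):
    from plant import get_state
    s=s or get_state();R0=Ro.from_quat(s["tcp_rot"]).as_matrix()
    d=R0.T@(np.array(p)-s["eef_pos"])*1000;v=Ro.from_matrix(R0.T@R).as_rotvec()
    print("t",round(s["time"],2),"shift",np.round(d,1),"rot",np.round(v,4));return d,v
def frame(z,y):
    z=np.array(z)/np.linalg.norm(z);y=np.array(y)-np.dot(y,z)*z;y/=np.linalg.norm(y)
    return np.c_[np.cross(y,z),y,z]
E
python3 - <<'E'
from h import *
from plant import imaging
a=.22-np.pi/2
R=frame([0,0,-1],[np.cos(a),np.sin(a),0])
rows([.36,-.2,.42],R);rows([.46,.288,.24],R)
E
```

```text
t 0.1 shift [ 256.3 -352.5 -175.1] rot [-2.100e-03 -1.000e-04  1.718e-01]
t 0.1 shift [ 535.  -764.9    5.9] rot [-2.100e-03 -1.000e-04  1.718e-01]
```

```bash
python3 -m jog '[[0,60,-80,-175,0,0,0.1],[0,120,-160,-175,0,0,0.17],[0,160,-220,-175,0,0,0.17],[0,256,-352,-175,0,0,0.17],[0,256,-352,-175,0,0,0.17],[0,256,-352,-175,0,0,0.17],[0,400,-560,-150,0,0,0.17],[0,400,-560,-150,0,0,0.17],[0,535,-765,-20,0,0,0.17],[0,535,-765,0,0,0,0.17],[0,535,-765,0,0,0,0.17],[0,535,-765,0,0,0,0.17]]'
```

```text
time: 1.3
eef_pos: [0.3803, -0.0855, 0.3356]
tcp_rot: [0.994, 0.11, 0.0, 0.0]
contact_force: [1.3, -0.3, 0.3]
opening: 1.0
finger_force: 0.0
```

```bash
python3 -m jog '[[0,0,0,0,0,0,0]]'; python3 - <<'E'
from h import *
a=.22-np.pi/2
rows([.46,.288,.24],frame([0,0,-1],[np.cos(a),np.sin(a),0]))
E
```

```text
time: 1.4
eef_pos: [0.3802, -0.0821, 0.3342]
tcp_rot: [0.993, 0.115, -0.001, -0.002]
contact_force: [0.3, -1.0, -0.0]
opening: 1.0
finger_force: 0.0
t 1.4 shift [ 162.6 -341.6   95.3] rot [-0.0038  0.0015  0.0113]
```

```bash
python3 -m jog '[[0,25,-50,0,0,0,0],[0,50,-100,0,0,0,0],[0,75,-150,0,0,0,0],[0,100,-210,30,0,0,0],[0,130,-270,60,0,0,0],[0,163,-342,80,0,0,0.01],[0,163,-342,90,0,0,0.01],[0,163,-342,90,0,0,0.01],[0,163,-342,90,0,0,0.01],[0,163,-342,90,0,0,0.01]]'
python3 - <<'E'
from h import *
from plant import imaging,get_state
s=get_state();c=imaging.read_camera("wrist");c["s"]=s;pickle.dump(c,open("w1.pkl","wb"));cv2.imwrite("pics/w1.png",c["image"])
print(s["eef_pos"],s["qpos"],c["fx"],c["cx"],c["cy"],np.round(c["tool_from_camera"],3))
E
```

```text
time: 2.4
eef_pos: [0.4643, 0.2818, 0.245]
tcp_rot: [0.994, 0.106, -0.001, 0.001]
contact_force: [0.2, 0.1, 0.3]
opening: 1.002
finger_force: 0.0
[0.46431413 0.28177924 0.24495771] [ 3.58881999e-01 -2.84734196e-03  1.89997949e+00 -6.85145032e-04
  1.24751530e+00  1.71698098e+00] 322.42980159328545 314.7340072777981 197.08008266265333 [[-0.001 -0.949 -0.317  0.082]
 [ 1.    -0.001 -0.001 -0.   ]
 [ 0.    -0.317  0.949 -0.13 ]
 [ 0.     0.     0.     1.   ]]
```

View pics/w1.png

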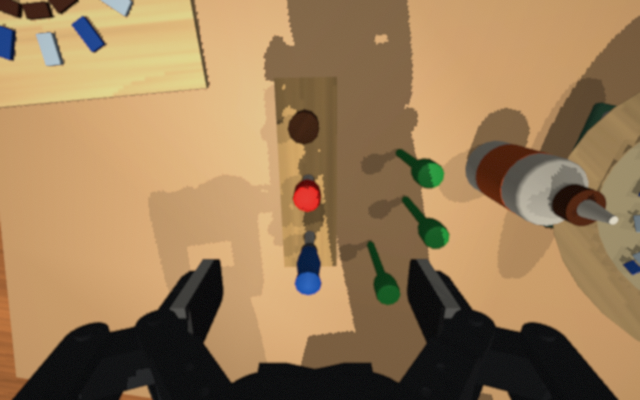

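The wrist view shows the red knob at about (306,193), with the block aligned with the image columns and the handles above and below it. I'll intersect the ray of its top disc.

```bash
cat >> h.py <<'E'
def wray(c,px):
    M=np.array(c["tool_from_camera"]);s=c["s"];R0=Ro.from_quat(s["tcp_rot"]).as_matrix()
    d=np.array([(px[0]-c["cx"])/c["fx"],(px[1]-c["cy"])/c["fy"],1]);
    return s["eef_pos"]+R0@M[:3,3],R0@(M[:3,:3]@d)
def atz(c,px,z):
    o,d=wray(c,px);return o+d*(z-o[2])/d[2]
def red(I,x,y,w,h,vmin):
    r=cv2.cvtColor(I[y:y+h,x:x+w],cv2.COLOR_BGR2HSV);m=((r[...,0]<6)|(r[...,0]>172))&(r[...,1]>170)&(r[...,2]>vmin)
    ys,xs=np.nonzero(m);return m.sum(),xs.mean()+x,ys.mean()+y,xs.min()+x,xs.max()+x,ys.min()+y,ys.max()+y
E
python3 - <<'E'
from h import *
c=pickle.load(open("w1.pkl","rb"));I=c["image"]
for v in(80,150,190):print(v,red(I,285,165,45,60,v))
v=cv2.cvtColor(I,cv2.COLOR_BGR2HSV)[:,307,2];print(v[172:220])
for px in((306.5,190),(306.5,194)):print(atz(c,px,.1145))
p=atz(c,(306.5,192),.1145);print("brown",atz(c,(304,125),.158),"blue",atz(c,(308,284),.158))
a=.22-np.pi/2
rows([p[0],p[1],.1015-.005+.01],frame([0,0,-1],[np.cos(a),np.sin(a),0]))
E
```

```text
80 (np.int64(664), np.float64(306.703313253012), np.float64(195.76656626506025), np.int64(293), np.int64(319), np.int64(180), np.int64(211))
150 (np.int64(521), np.float64(306.13051823416504), np.float64(198.37236084452974), np.int64(293), np.int64(318), np.int64(186), np.int64(211))
190 (np.int64(466), np.float64(305.76609442060084), np.float64(198.656652360515), np.int64(293), np.int64(317), np.int64(187), np.int64(210))
[118 110  96  80  73  73  75  80  86  86  89  91  97 113 135 155 182 213
 226 228 229 228 229 229 229 229 228 228 229 229 228 228 228 229 228 228
 224 219 207 177 133 100  93  93  93  93  92  93]
[0.4635962  0.28912533 0.1145    ]
[0.46011865 0.28840845 0.1145    ]
brown [0.52068281 0.30153221 0.158     ] blue [0.40230481 0.27425726 0.158     ]
t 2.45 shift [ -1.1  -8.  139.6] rot [ 0.0007  0.0007 -0.0084]
```

```bash
python3 - <<'E'
from h import *
a=.22-np.pi/2
rows([.4575,.2877,.099],frame([0,0,-1],[np.cos(a),np.sin(a),0]))
E
```

```text
t 2.45 shift [ -5.6  -7.9 147.1] rot [ 0.0007  0.0007 -0.0084]
```

```bash
python3 -m jog '[[0,-5.5,-8,40,0,0,-0.008],[0,-5.5,-8,80,0,0,-0.008],[0,-5.5,-8,115,0,0,-0.008],[0,-5.5,-8,135,0,0,-0.008],[0,-5.5,-8,147,0,0,-0.008],[0,-5.5,-8,147,0,0,-0.008],[1,-5.5,-8,147,0,0,-0.008],[1,-5.5,-8,147,0,0,-0.008],[1,-5.5,-8,147,0,0,-0.008],[1,-5.5,-8,147,0,0,-0.008],[1,-5.5,-8,147,0,0,-0.008],[1,-5.5,-8,147,0,0,-0.008]]' 60
```

```text
time: 3.65
eef_pos: [0.458, 0.2889, 0.1003]
tcp_rot: [0.994, 0.11, 0.001, -0.0]
contact_force: [-0.9, -1.4, 4.0]
opening: 0.264
finger_force: 58.5
```

```bash
python3 -m jog '[[1,0,0,-30,0,0,0],[1,0,0,-70,0,0,0],[1,0,0,-120,0,0,0],[1,0,0,-170,0,0,0],[1,0,0,-220,0,0,0],[1,0,0,-270,0,0,0],[1,0,0,-320,0,0,0],[1,0,0,-320,0,0,0],[1,0,0,-320,0,0,0]]'; python3 - <<'E'
from h import *
from plant import imaging
o,S=sleeve(.522,-.137,1.587,.1535);x,y,z=S.T
R=frame(-z,-x)
rows([.46,.1,.43],frame([0,0,-1],-x));print(o+z*.16);rows(o+z*.16,R);rows(o+z*.26,R)
E
```

```text
time: 4.55
eef_pos: [0.4575, 0.2889, 0.4206]
tcp_rot: [0.994, 0.11, 0.001, -0.0]
contact_force: [-0.0, -0.1, -0.9]
opening: 0.263
finger_force: 59.2
t 4.55 shift [-38.8 184.9  -9.6] rot [-0.0009 -0.0027  0.2039]
[ 0.52321709 -0.21210559  0.29477161]
t 4.55 shift [-45.6 503.4 125.4] rot [0.486  0.0472 0.2004]
t 4.55 shift [-54.8 549.3  37. ] rot [0.486  0.0472 0.2004]
```

```bash
python3 -m jog '[[1,-5,40,-5,0,0,0],[1,-10,90,-10,0,0,0],[1,-15,140,-10,0,0,0.02],[1,-20,190,-10,0,0,0.05],[1,-25,240,-10,0,0,0.1],[1,-30,290,-10,0.05,0,0.15],[1,-35,340,-10,0.1,0.01,0.2],[1,-40,390,-10,0.2,0.02,0.2],[1,-45,440,0,0.3,0.03,0.2],[1,-50,490,10,0.4,0.04,0.2],[1,-55,535,25,0.486,0.047,0.2],[1,-55,549,37,0.486,0.047,0.2]]';python3 -m jog '[[1,0,0,0,0,0,0],[1,0,0,0,0,0,0]]';python3 - <<'E'
from h import *
o,S=sleeve(.522,-.137,1.587,.1535);x,y,z=S.T
rows(o+z*.26,frame(-z,-x));rows(o+z*.15,frame(-z,-x))
E
```

```text
time: 5.75
eef_pos: [0.5218, -0.2643, 0.3749]
tcp_rot: [0.97, 0.003, -0.006, -0.245]
contact_force: [0.8, 0.0, -1.2]
opening: 0.265
finger_force: 59.3
time: 5.95
eef_pos: [0.5229, -0.2586, 0.3799]
tcp_rot: [0.97, 0.007, -0.005, -0.243]
contact_force: [-0.3, 0.9, 0.3]
opening: 0.261
finger_force: 59.3
t 5.95 shift [ 1.  -1.1 -3. ] rot [-0.0027  0.0053 -0.003 ]
t 5.95 shift [  1.6  -0.8 107. ] rot [-0.0027  0.0053 -0.003 ]
```

```bash
python3 -m jog '[[1,1.5,-1,40,-0.003,0.005,-0.003],[1,1.5,-1,80,-0.003,0.005,-0.003],[1,1.5,-1,107,-0.003,0.005,-0.003],[1,1.5,-1,107,-0.003,0.005,-0.003],[1,1.5,-1,107,-0.003,0.005,-0.003]]';python3 - <<'E'
from h import *
from plant import imaging,get_state
s=get_state();c=imaging.read_camera("wrist");c["s"]=s;pickle.dump(c,open("w2.pkl","wb"))
for n in("scene","top"):
    k=imaging.read_camera(n);k["s"]=s;pickle.dump(k,open(n+"2.pkl","wb"))
    if n=="scene":S=k["image"]
    else:T=k["image"]
z=3
def crop(I,x,y,w,h,z=3):
    c=cv2.resize(I[y:y+h,x:x+w],None,fx=z,fy=z,interpolation=cv2.INTER_CUBIC)
    for i in range(0,w,20):cv2.putText(c,str(x+i),(i*z,8),0,.3,(255,255,255))
    for i in range(20,h,20):cv2.putText(c,str(y+i),(0,i*z+3),0,.3,(255,255,255))
    return c
W=crop(c["image"],200,60,200,150,4)
cv2.imwrite("pics/w2.png",W)
cv2.imwrite("pics/s2.png",np.hstack([crop(S,185,80,100,140,4),crop(T,350,160,100,140,4)]))
print(s["eef_pos"],s["tcp_rot"],s["time"],s["qpos"])
E
```

```text
time: 6.45
eef_pos: [0.5241, -0.2069, 0.2898]
tcp_rot: [0.971, 0.01, -0.0, -0.239]
contact_force: [-0.6, -0.8, 0.5]
opening: 0.261
finger_force: 59.3
[ 0.52412535 -0.20686045  0.28977728] [ 9.70866166e-01  9.75958384e-03 -2.97480935e-05 -2.39423554e-01] 6.45 [-0.70729415  0.13858692  1.71761442  0.35825874  1.61485365  0.79921199]
```

View pics/w2.png

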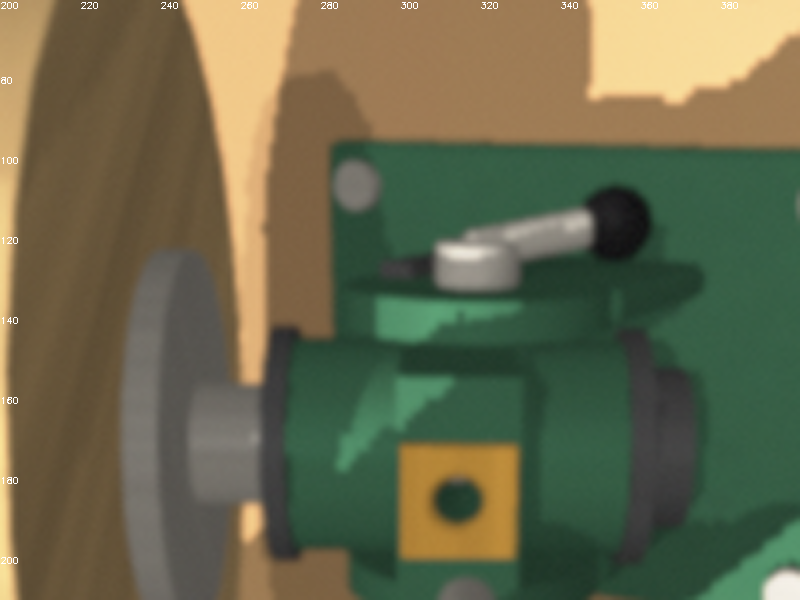

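View pics/s2.png

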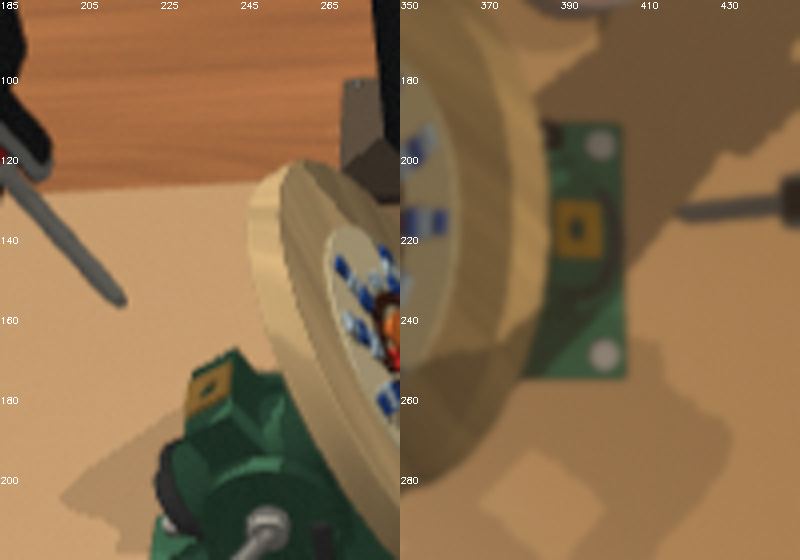

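In the wrist view (full-image pixels), the bush hole is at (314.5,184.8), square to the image, with the pin nose just below at about (316.8,205). In the scene view the nose is at (215.3,155.5) and the hole at (237.3,177). In the top view they are at (420,213.3) and (394.3,217.2).

```bash
python3 - <<'E'
from h import *
c=pickle.load(open("w2.pkl","rb"));s=c["s"]
o,S=sleeve(.522,-.137,1.587,.1535)
n,e=tri([214.8,154.8],[420.3,213.3]);m,e2=tri([237.3,177.2],[394.3,217.2])
print("nose",n,e,"mouth",m,e2,"nose in sleeve",np.round(S.T@(n-m)*1000,1))
R0=Ro.from_quat(s["tcp_rot"]).as_matrix();print("axes err deg",np.degrees(np.arccos(-R0[:,2]@S[:,2])))
print("nose in tool",np.round(R0.T@(n-s["eef_pos"])*1000,1),"mouth in tool",np.round(R0.T@(m-s["eef_pos"])*1000,1))
# mouth from all three views incl. wrist
f=lambda X:np.r_[proj(C["scene"],X)-[237.3,177.2],proj(C["top"],X)-[394.3,217.2],np.cross(wray(c,(314.5,184.8))[1],X-wray(c,(314.5,184.8))[0])*322/.28]
r=least_squares(f,m);print("mouth3",r.x,np.round(r.fun,1),"tool",np.round(R0.T@(r.x-s["eef_pos"])*1000,1))
# shank edges in wrist image: grey threshold rows
g=c["image"].astype(int)
for y in range(204,262,6):
    row=g[y,285:350];sat=row.max(1)-row.min(1);i=np.nonzero((sat<30)&(row.max(1)>55))[0]+285;print(y,i.min() if len(i) else 0,i.max() if len(i) else 0,len(i))
k=pickle.load(open("scene2.pkl","rb"))["image"]
for y in range(126,156,4):
    print("scene",y,[tuple(v) for v in k[y,183:220:1][:, :]][::3][:0], end=" ")
    row=k[y,183:222].astype(int);i=np.nonzero(row[:,2]<130)[0]+183;print(i.min() if len(i) else 0,i.max() if len(i) else 0,len(i))
P=[proj(C["scene"],n+S[:,2]*t) for t in(0,.03,.06)];print(np.round(P,1))
E
```

```text
nose [ 0.52523748 -0.16926253  0.21432719] 0.6569752143419123 mouth [ 0.52234176 -0.13612506  0.15504666] 0.8031350859415625 nose in sleeve [-1.5 -2.4 67.9]
axes err deg 0.33620090831800936
nose in tool [ 1.5  1.8 84.3] mouth in tool [ -1.1  -0.  152.2]
mouth3 [ 0.52312636 -0.13550113  0.15608995] [-0.6 -0.3 -1.  -0.4 -0.2  0.1  0.1] tool [ -0.3  -1.  151.5]
204 287 349 30
210 290 346 40
216 309 323 15
222 309 323 15
228 309 323 15
234 308 323 16
240 308 323 16
246 285 349 31
252 285 349 29
258 285 349 8
scene 126 [] 183 193 11
scene 130 [] 183 195 9
scene 134 [] 193 199 7
scene 138 [] 196 202 7
scene 142 [] 200 206 7
scene 146 [] 204 209 6
scene 150 [] 207 213 7
scene 154 [] 211 215 5
[[214.1 154.7]
 [203.8 143.6]
 [193.  131.8]]
```

```bash
python3 - <<'E'
from h import *
c=pickle.load(open("w2.pkl","rb"));s=c["s"];R0=Ro.from_quat(s["tcp_rot"]).as_matrix()
for l in(.084,.098):
    X=s["eef_pos"]+R0[:,2]*l;print(l,X,proj(C["scene"],X),proj(C["top"],X))
T=pickle.load(open("top2.pkl","rb"))["image"];print(T[213,410:430].tolist())
S=pickle.load(open("scene2.pkl","rb"))["image"]
for y in range(152,160):print(y,S[y,209:222,2])
W=c["image"];print(W[196:216,316].tolist())
E
```

```text
0.084 [ 0.52372794 -0.1678092   0.21540765] [214.8883168  153.76611552] [419.06440076 214.12953072]
0.098 [ 0.52366171 -0.16130066  0.20301271] [219.50296696 158.83338236] [413.44667659 214.68983118]
[[55, 83, 109], [56, 83, 109], [56, 83, 109], [55, 82, 109], [55, 83, 109], [55, 83, 109], [56, 83, 109], [57, 84, 109], [57, 80, 102], [57, 75, 91], [59, 72, 83], [59, 69, 79], [60, 69, 79], [60, 69, 79], [60, 69, 77], [59, 69, 77], [58, 68, 78], [59, 68, 78], [58, 68, 77], [58, 68, 77]]
152 [104  79  83  88  91  97 138 198 197 198 198 198 198]
153 [161 106  79  85  90  91 106 176 199 199 197 198 199]
154 [194 161 105  79  85  81  84 133 199 198 198 198 198]
155 [199 193 162 124  87  74  73 111 198 198 198 197 199]
156 [197 198 194 179 150 107 113 146 200 198 198 200 198]
157 [198 198 199 199 194 169 172 186 198 197 198 199 198]
158 [199 198 198 198 199 199 198 199 198 199 199 198 197]
159 [197 198 198 199 198 198 199 198 197 198 199 198 197]
[[55, 129, 175], [55, 129, 175], [57, 126, 168], [61, 114, 138], [67, 100, 90], [67, 92, 56], [69, 92, 54], [72, 93, 62], [80, 93, 80], [88, 96, 94], [90, 96, 99], [91, 96, 99], [89, 95, 99], [90, 97, 99], [89, 96, 98], [90, 96, 99], [89, 95, 98], [89, 94, 98], [89, 95, 99], [90, 95, 98]]
```

```bash
python3 -m jog '[[1,-2.8,-1.5,25,0,0,0],[1,-2.8,-1.5,45,0,0,0],[1,-2.8,-1.5,55,0,0,0],[1,-2.8,-1.5,61,0,0,0],[1,-2.8,-1.5,66,0,0,0],[1,-2.8,-1.5,70,0,0,0],[1,-2.8,-1.5,74,0,0,0],[1,-2.8,-1.5,78,0,0,0],[1,-2.8,-1.5,78,0,0,0]]';python3 - <<'E'
from h import *
from plant import imaging,get_state
s=get_state();z=4;out=[]
for n,(x,y,w,h) in(("scene",(185,100,100,100)),("top",(350,160,100,100))):
    I=imaging.read_camera(n)["image"];c=cv2.resize(I[y:y+h,x:x+w],None,fx=z,fy=z,interpolation=cv2.INTER_CUBIC)
    for i in range(0,w,20):cv2.putText(c,str(x+i),(i*z,8),0,.3,(255,255,255));cv2.putText(c,str(y+i),(0,i*z+3),0,.3,(255,255,255))
    out.append(c)
cv2.imwrite("pics/s3.png",np.hstack(out));print(s["contact_force"],s["wrist_torque"])
E
```

```text
time: 7.5
eef_pos: [0.5207, -0.17, 0.2198]
tcp_rot: [0.971, 0.009, -0.0, -0.24]
contact_force: [1.8, 1.7, -0.2]
opening: 0.262
finger_force: 59.1
[ 1.77366374  1.71636566 -0.2346414 ] [ 0.34420142 -0.26139532 -0.09857402]
```

View pics/s3.png

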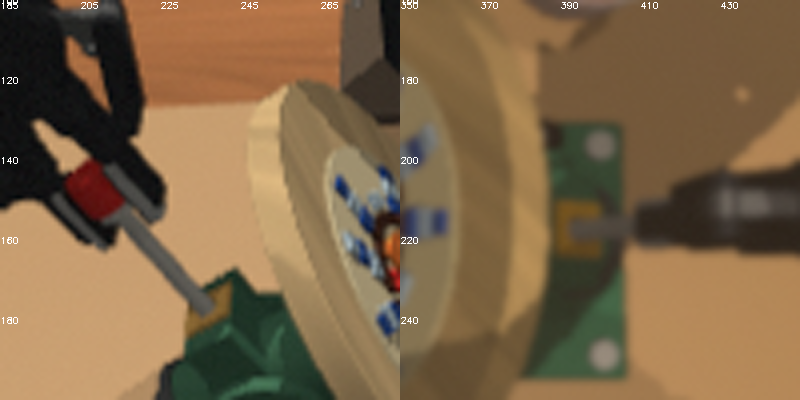

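The scene crop shows the nose entering the bush at (237,177), and the top view agrees. I'll continue down.

```bash
python3 -m jog '[[1,0,0,3,0,0,0],[1,0,0,6,0,0,0],[1,0,0,9,0,0,0],[1,0,0,12,0,0,0],[1,0,0,12,0,0,0]]'; python3 - <<'E'
from plant import get_state
from scipy.spatial.transform import Rotation as Ro
s=get_state();print(Ro.from_quat(s["tcp_rot"]).inv().apply(s["contact_force"]))
E
```

```text
time: 8.1
eef_pos: [0.5205, -0.1645, 0.2089]
tcp_rot: [0.971, 0.008, -0.0, -0.24]
contact_force: [2.0, 3.1, 1.4]
opening: 0.262
finger_force: 59.2
[ 2.07461216 -3.34134174  0.13962367]
```

```bash
python3 -m jog '[[1,0.4,-0.7,3,0,0,0],[1,0.4,-0.7,6,0,0,0],[1,0.4,-0.7,9,0,0,0],[1,0.4,-0.7,12,0,0,0],[1,0.4,-0.7,12,0,0,0]]'; python3 - <<'E'
from plant import get_state
from scipy.spatial.transform import Rotation as Ro
s=get_state();print(Ro.from_quat(s["tcp_rot"]).inv().apply(s["contact_force"]))
E
```

```text
time: 8.6
eef_pos: [0.5219, -0.1603, 0.2017]
tcp_rot: [0.971, 0.009, 0.001, -0.238]
contact_force: [0.0, -2.1, 11.0]
opening: 0.264
finger_force: 60.1
[  0.08417988  -3.20075396 -10.70102405]
```

The pin bottomed on the spindle at about 10.7 N axial. Releasing it and backing off.

```bash
python3 -m jog '[[1,0,-1,-3.5,0,0,0],[0.4,0,-1,-3.5,0,0,0],[0.4,0,-1,-3.5,0,0,0],[0.4,0,-1,-3.5,0,0,0],[0.4,0,-1,-25,0,0,0],[0.4,0,-1,-50,0,0,0],[0.4,0,-1,-80,0,0,0],[0.4,0,-1,-110,0,0,0],[0.4,0,-1,-110,0,0,0]]';python3 - <<'E'
from h import *
from plant import imaging,get_state
s=get_state()
k=imaging.read_camera("scene");I=k["image"]
print(red(I,190,110,60,70,60))
o,S=sleeve(.522,-.137,1.587,.1535)
for h in(.018,.033,.062):print(h,proj(k,o+S@[0,0,h]))
C0=o+S@[.085,0,-.054];x,y,z=S.T
for ph,r in((-33,.18),(-33,.11)):
    a=np.radians(ph);u=z*np.cos(a)+y*np.sin(a);p=C0+u*r;print(ph,r,p);rows(p,frame(-u,-x),s)
E
```

```text
time: 9.5
eef_pos: [0.5226, -0.2114, 0.3006]
tcp_rot: [0.971, 0.008, 0.002, -0.237]
contact_force: [0.5, 0.5, 0.3]
opening: 0.597
finger_force: 0.0
(np.int64(141), np.float64(213.72340425531914), np.float64(155.33333333333334), np.int64(207), np.int64(221), np.int64(149), np.int64(162))
0.018 [230.68882863 171.69654931]
0.033 [225.98189484 166.6006705 ]
0.062 [216.57182498 156.4130244 ]
-33 0.18 [ 0.61954368 -0.10588517  0.2790163 ]
t 9.5 shift [ 98.4 -82.   67.9] rot [ 1.04e-02 -5.84e-01  3.00e-04]
-33 0.11 [ 0.58097738 -0.07894528  0.22718115]
t 9.5 shift [ 59.8 -82.7 126.3] rot [ 1.04e-02 -5.84e-01  3.00e-04]
```

The scene view puts the red knob at (213.7,155.3), consistent with the pin resting on the spindle (62 mm). Next I go to the rim.

```bash
python3 -m jog '[[0.4,30,-25,0,0,-0.14,0],[0.4,60,-50,10,0.003,-0.28,0],[0.4,85,-70,30,0.006,-0.42,0],[0.4,98,-82,50,0.01,-0.56,0],[0.4,98,-82,68,0.01,-0.584,0],[0.4,98,-82,68,0.01,-0.584,0],[0.4,98,-82,68,0.01,-0.584,0]]';python3 - <<'E'
from h import *
from plant import imaging,get_state
s=get_state();c=imaging.read_camera("wrist");k=imaging.read_camera("scene")["image"]
cv2.imwrite("pics/w4.png",np.hstack([cv2.resize(c["image"],(480,300)),k[60:360,180:480]]))
o,S=sleeve(.522,-.137,1.587,.1535);C0=o+S@[.085,0,-.054];x,y,z=S.T
a=np.radians(-33);u=z*np.cos(a)+y*np.sin(a);rows(C0+u*.113,frame(-u,-x),s);print(s["qpos"],s["contact_force"])
M=np.linalg.inv(np.array(c["tool_from_camera"]));R0=Ro.from_quat(s["tcp_rot"]).as_matrix()
for r in(.125,):
  for t in(-.009,.009):
    q=R0.T@(C0+u*r+x*t-s["eef_pos"]);p=M[:3,:3]@q+M[:3,3];print("edge pred x.75",.75*(c["fx"]*p[0]/p[2]+c["cx"]),.75*(c["fy"]*p[1]/p[2]+c["cy"]))
E
```

```text
time: 10.25
eef_pos: [0.6166, -0.1033, 0.2741]
tcp_rot: [0.928, 0.077, -0.281, -0.233]
contact_force: [-0.2, 0.3, 0.7]
opening: 0.6
finger_force: 0.0
t 10.25 shift [-0.2  0.4 60.7] rot [-0.0063  0.0071  0.0012]
[-0.38577845  0.52290198  1.32657287  0.16779441  2.02047954  1.03534163] [-0.19381744  0.26878994  0.69243877]
edge pred x.75 248.98219739450658 173.98832022539622
edge pred x.75 226.62900741640163 173.9217011362324
```

View pics/w4.png

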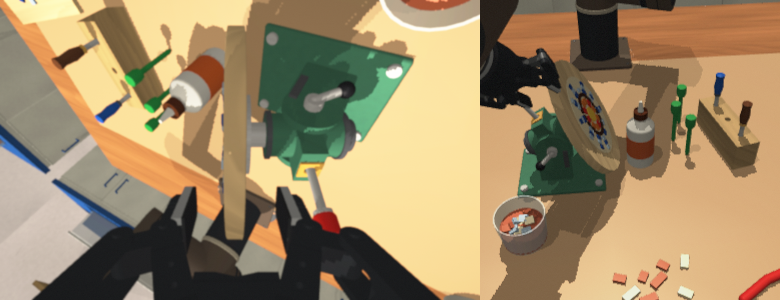

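The wrist view shows the rim edge-on between the open pads (full-image column about 312, pads centred near 316), with the knob clear at right. Advancing and gripping.

```bash
python3 -m jog '[[0.4,0,-1.5,30,-0.006,0.007,0],[0.4,0,-1.5,50,-0.006,0.007,0],[0.4,0,-1.5,61,-0.006,0.007,0],[0.4,0,-1.5,61,-0.006,0.007,0],[1,0,-1.5,61,-0.006,0.007,0],[1,0,-1.5,61,-0.006,0.007,0],[1,0,-1.5,61,-0.006,0.007,0],[1,0,-1.5,61,-0.006,0.007,0],[1,0,-1.5,61,-0.006,0.007,0]]' 30; python3 - <<'E'
from h import *
from plant import get_state
s=get_state();R0=Ro.from_quat(s["tcp_rot"]).as_matrix();print(R0.T@s["contact_force"])
o,S=sleeve(.522,-.137,1.587,.1535);C0=o+S@[.085,0,-.054];print("pivot in tool mm",R0.T@(C0-s["eef_pos"])*1000)
for d in range(2,68,2):
    t=np.radians(d);print(d,round(-113*np.sin(t),1),round(113*(1-np.cos(t)),1),round(t,3),end=" | ")
E
```

```text
time: 11.25
eef_pos: [0.5847, -0.0796, 0.2321]
tcp_rot: [0.931, 0.077, -0.275, -0.228]
contact_force: [2.8, -5.3, 2.9]
opening: 0.206
finger_force: 33.0
[-0.47721632  3.35306795 -5.75708579]
pivot in tool mm [ -0.99560182   1.35797596 115.9420955 ]
2 -3.9 0.1 0.035 | 4 -7.9 0.3 0.07 | 6 -11.8 0.6 0.105 | 8 -15.7 1.1 0.14 | 10 -19.6 1.7 0.175 | 12 -23.5 2.5 0.209 | 14 -27.3 3.4 0.244 | 16 -31.1 4.4 0.279 | 18 -34.9 5.5 0.314 | 20 -38.6 6.8 0.349 | 22 -42.3 8.2 0.384 | 24 -46.0 9.8 0.419 | 26 -49.5 11.4 0.454 | 28 -53.1 13.2 0.489 | 30 -56.5 15.1 0.524 | 32 -59.9 17.2 0.559 | 34 -63.2 19.3 0.593 | 36 -66.4 21.6 0.628 | 38 -69.6 24.0 0.663 | 40 -72.6 26.4 0.698 | 42 -75.6 29.0 0.733 | 44 -78.5 31.7 0.768 | 46 -81.3 34.5 0.803 | 48 -84.0 37.4 0.838 | 50 -86.6 40.4 0.873 | 52 -89.0 43.4 0.908 | 54 -91.4 46.6 0.942 | 56 -93.7 49.8 0.977 | 58 -95.8 53.1 1.012 | 60 -97.9 56.5 1.047 | 62 -99.8 59.9 1.082 | 64 -101.6 63.5 1.117 | 66 -103.2 67.0 1.152 |
```

```bash
python3 -m jog '[[1,-3.9,0,0.1,0,0.035,0],[1,-7.9,0,0.3,0,0.07,0],[1,-11.8,0,0.6,0,0.105,0],[1,-15.7,0,1.1,0,0.14,0],[1,-19.6,0,1.7,0,0.175,0],[1,-23.5,0,2.5,0,0.209,0],[1,-27.3,0,3.4,0,0.244,0],[1,-31.1,0,4.4,0,0.279,0],[1,-34.9,0,5.5,0,0.314,0],[1,-38.6,0,6.8,0,0.349,0],[1,-42.3,0,8.2,0,0.384,0],[1,-46,0,9.8,0,0.419,0]]'; cat > chk.py <<'E'
from h import *
from plant import get_state,imaging
s=get_state();R0=Ro.from_quat(s["tcp_rot"]).as_matrix();print("F tool",np.round(R0.T@s["contact_force"],1),"tau",np.round(R0.T@s["wrist_torque"],2))
o,S=sleeve(.522,-.137,1.587,.1535);C0=o+S@[.085,0,-.054];print("pivot in tool mm",np.round(R0.T@(C0-s["eef_pos"])*1000,1))
k=imaging.read_camera("scene")["image"]
try:print("knob scene",np.round(red(k,190,110,60,70,60),1))
except Exception as e:print(e)
E
python3 chk.py
```

```text
time: 12.45
eef_pos: [0.5411, -0.0881, 0.2474]
tcp_rot: [0.968, 0.027, -0.074, -0.239]
contact_force: [2.3, -3.6, 3.3]
opening: 0.205
finger_force: 33.2
F tool [ 1.5  1.7 -4.9] tau [-0.46  0.28  0.37]
pivot in tool mm [ -2.7   1.6 115.8]
knob scene [139.  213.9 155.8 207.  221.  149.  163. ]
```

```bash
python3 -m jog '[[1,-2,0,0,0,0.017,0],[1,-3.9,0,0.1,0,0.035,0],[1,-5.9,0,0.2,0,0.052,0],[1,-7.9,0,0.3,0,0.07,0],[1,-9.8,0,0.4,0,0.087,0],[1,-11.8,0,0.6,0,0.105,0],[1,-13.8,0,0.8,0,0.122,0],[1,-15.7,0,1.1,0,0.14,0],[1,-17.7,0,1.4,0,0.157,0],[1,-19.6,0,1.7,0,0.175,0]]';python3 chk.py
```

```text
time: 13.5
eef_pos: [0.5218, -0.089, 0.2487]
tcp_rot: [0.97, 0.006, 0.01, -0.241]
contact_force: [1.6, -4.8, 5.3]
opening: 0.207
finger_force: 33.4
F tool [ 1.6  1.8 -6.9] tau [-0.57  0.29  0.42]
pivot in tool mm [ -3.4   1.8 115.5]
knob scene [140.  213.8 155.4 207.  221.  149.  162. ]
```

```bash
python3 -m jog '[[1,-2,0,0,0,0.017,0],[1,-3.9,0,0.1,0,0.035,0],[1,-5.9,0,0.2,0,0.052,0],[1,-7.9,0,0.3,0,0.07,0],[1,-9.8,0,0.4,0,0.087,0],[1,-9.8,0,0.4,0,0.087,0]]';python3 chk.py
```

```text
time: 14.15
eef_pos: [0.5117, -0.0889, 0.2482]
tcp_rot: [0.969, -0.004, 0.052, -0.241]
contact_force: [-0.1, -4.6, 5.4]
opening: 0.204
finger_force: 33.5
F tool [ 0.6  1.5 -6.8] tau [-0.59  0.34  0.37]
pivot in tool mm [ -3.3   1.8 115.3]
knob scene [141.  216.3 156.8 209.  223.  150.  164. ]
```

The knob has started to move (213.8→216.3), so the nose is entering the hole. Continuing slowly.

```bash
python3 -m jog '[[1,-1,0,0,0,0.009,0],[1,-2,0,0,0,0.017,0],[1,-3,0,0,0,0.026,0],[1,-3,0,0,0,0.026,0]]';python3 chk.py
```

```text
time: 14.6
eef_pos: [0.5089, -0.0888, 0.2479]
tcp_rot: [0.968, -0.008, 0.065, -0.241]
contact_force: [0.1, -4.1, 6.2]
opening: 0.204
finger_force: 33.4
F tool [ 1.1  0.7 -7.3] tau [-0.56  0.28  0.35]
pivot in tool mm [ -3.5   1.9 115.3]
knob scene [140.  216.9 157.4 210.  224.  151.  164. ]
```

```bash
python3 -m jog '[[1,-1,0,0,0,0.009,0],[1,-2,0,0,0,0.017,0],[1,-3,0,0,0,0.026,0],[1,-4,0,0,0,0.035,0],[1,-4,0,0,0,0.035,0]]';python3 chk.py
```

```text
time: 15.15
eef_pos: [0.5049, -0.0885, 0.2475]
tcp_rot: [0.967, -0.012, 0.082, -0.241]
contact_force: [0.5, -4.4, 5.4]
opening: 0.203
finger_force: 33.4
F tool [ 1.6  1.4 -6.6] tau [-0.62  0.35  0.33]
pivot in tool mm [ -3.6   1.9 115.2]
knob scene [132.  226.5 166.5 220.  233.  160.  173. ]
```

The pin dropped (knob at 226.5,166.5). I nudge the wheel slightly to centre the hole, then let go and back off.

```bash
python3 -m jog '[[1,-1,0,0,0,0.009,0],[1,-2,0,0,0,0.017,0],[1,-2,0,0,0,0.017,0]]';python3 chk.py
```

```text
time: 15.5
eef_pos: [0.503, -0.0884, 0.2472]
tcp_rot: [0.966, -0.014, 0.09, -0.241]
contact_force: [0.3, -5.0, 5.1]
opening: 0.209
finger_force: 33.4
F tool [ 1.5  2.  -6.7] tau [-0.59  0.4   0.38]
pivot in tool mm [ -3.6   1.9 115.2]
knob scene [129.  227.8 167.9 221.  234.  162.  174. ]
```

```bash
python3 -m jog '[[0.4,0,0,0,0,0,0],[0.4,0,0,0,0,0,0],[0.4,0,0,0,0,0,0],[0.4,0,0,-25,0,0,0],[0.4,0,0,-60,0,0,0],[0.4,0,0,-100,0,0,0],[0.4,0,0,-100,0,0,0]]';python3 chk.py; python3 - <<'E'
from h import *
o,S=sleeve(.522,-.137,1.587,.1535);x,y,z=S.T
print("bottom-out TCP in sleeve",S.T@(np.array([.5219,-.1603,.2017])-o))
m=np.array([.5225,-.1362,.155]);R=frame(-z,-x)
rows(m+z*.20,R);rows(m+z*.09,R)
E
```

```text
time: 16.25
eef_pos: [0.4852, -0.1361, 0.3371]
tcp_rot: [0.967, -0.013, 0.091, -0.239]
contact_force: [0.1, 0.2, 0.0]
opening: 0.602
finger_force: 0.0
F tool [ 0.1 -0.2  0.1] tau [-0.23 -0.06  0.04]
pivot in tool mm [ -4.9   1.6 218.5]
knob scene [129.  227.8 167.9 221.  234.  162.  174. ]
bottom-out TCP in sleeve [0.00205998 0.00047752 0.05349456]
t 16.3 shift [ 44.8  86.1 -34.5] rot [ 0.0023 -0.1881  0.0036]
t 16.3 shift [24.2 85.8 73.6] rot [ 0.0023 -0.1881  0.0036]
```

```bash
python3 -m jog '[[1,15,30,-34,0,-0.1,0],[1,35,70,-34,0.002,-0.188,0.003],[1,45,86,-34,0.002,-0.188,0.003],[1,40,86,0,0.002,-0.188,0.003],[1,30,86,40,0.002,-0.188,0.003],[1,24,86,70,0.002,-0.188,0.003],[1,24,86,73,0.002,-0.188,0.003],[1,24,86,73,0.002,-0.188,0.003]]';python3 - <<'E'
from h import *
from plant import imaging,get_state
o,S=sleeve(.522,-.137,1.587,.1535);x,y,z=S.T
m=np.array([.5225,-.1362,.155]);R=frame(-z,-x);s=get_state()
rows(m+z*.06,R);rows(m+z*.04,R);print(s["opening"])
a=imaging.read_camera("scene")["image"][100:240,180:340];b=imaging.read_camera("top")["image"][160:300,340:500]
cv2.imwrite("pics/p5.png",cv2.resize(np.hstack([a,b]),None,fx=2.5,fy=2.5,interpolation=2))
E
```

```text
time: 17.1
eef_pos: [0.5215, -0.1764, 0.231]
tcp_rot: [0.97, 0.008, -0.005, -0.244]
contact_force: [0.2, -0.6, 0.1]
opening: -0.002
finger_force: 0.0
t 17.1 shift [ 1.8  0.3 25.9] rot [-0.0047  0.0063 -0.0005]
t 17.1 shift [ 2.   0.4 45.9] rot [-0.0047  0.0063 -0.0005]
-0.0020894375960818666
```

View pics/p5.png

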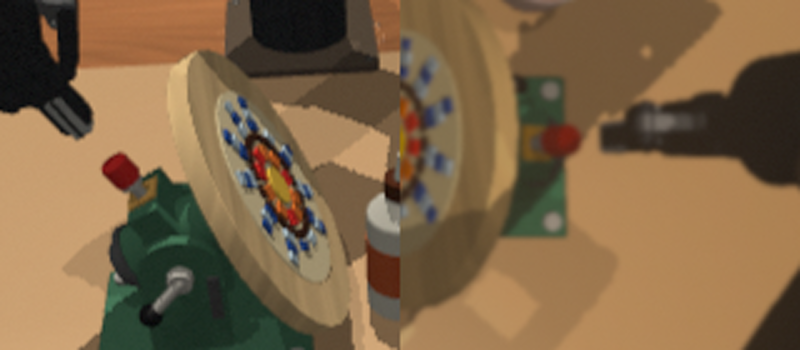

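The closed fingers line up with the red knob in both views, and the collar stands a few mm above the bush. Pushing.

```bash
python3 -m jog '[[1,2,0.4,20,-0.004,0.006,0],[1,2,0.4,32,-0.004,0.006,0],[1,2,0.4,36,-0.004,0.006,0],[1,2,0.4,38,-0.004,0.006,0],[1,2,0.4,40,-0.004,0.006,0],[1,2,0.4,42,-0.004,0.006,0],[1,2,0.4,44,-0.004,0.006,0],[1,2,0.4,44,-0.004,0.006,0]]';python3 chk.py
```

```text
time: 18.0
eef_pos: [0.5241, -0.1584, 0.1961]
tcp_rot: [0.971, 0.008, 0.0, -0.24]
contact_force: [-2.0, -1.4, 6.1]
opening: 0.004
finger_force: 2.9
F tool [-2.  -1.6 -6. ] tau [ 0.   -0.34  0.01]
pivot in tool mm [ -2.2 -84.3 101.4]
knob scene [105.  230.9 171.2 224.  237.  164.  177. ]
```

```bash
python3 -m jog '[[1,0,0,1.5,0,0,0],[1,0,0,3,0,0,0],[1,0,0,4.5,0,0,0],[1,0,0,4.5,0,0,0],[1,0,0,4.5,0,0,0]]';python3 chk.py
```

```text
time: 18.55
eef_pos: [0.5242, -0.1565, 0.1926]
tcp_rot: [0.971, 0.008, 0.0, -0.24]
contact_force: [-4.0, -2.9, 8.0]
opening: 0.0
finger_force: 4.2
F tool [-4.  -1.2 -8.4] tau [ 0.06 -0.5  -0.1 ]
pivot in tool mm [ -2.2 -84.3  97.3]
knob scene [110.  232.  172.6 225.  238.  166.  178. ]
```

```bash
python3 -m jog '[[1,0,0,1.5,0,0,0],[1,0,0,3,0,0,0],[1,0,0,4.5,0,0,0],[1,0,0,4.5,0,0,0],[1,0,0,4.5,0,0,0]]';python3 chk.py
```

```text
time: 19.1
eef_pos: [0.5243, -0.1565, 0.1925]
tcp_rot: [0.971, 0.009, 0.001, -0.239]
contact_force: [-9.8, -7.9, 20.1]
opening: 0.0
finger_force: 10.9
F tool [ -9.9  -2.5 -21.4] tau [ 0.35 -1.66 -0.01]
pivot in tool mm [ -2.2 -84.6  97. ]
knob scene [109.  232.  172.6 225.  238.  166.  178. ]
```

```bash
python3 -m jog '[[1,0,0,-5,0,0,0],[1,0,0,-20,0,0,0],[1,0,0,-50,0,0,0],[1,0,0,-90,0,0,0],[1,0,0,-120,0,0,0],[1,0,0,-120,0,0,0]]';python3 chk.py;python3 - <<'E'
from h import *
from plant import imaging,get_state
s=get_state();w=imaging.read_camera("wrist")["image"]
a=imaging.read_camera("scene")["image"][150:200,210:260]
cv2.imwrite("pics/p6.png",np.hstack([cv2.resize(a,(400,400),interpolation=2),cv2.resize(w[100:300,220:420],(400,400),interpolation=2)]))
E
```

```text
time: 19.75
eef_pos: [0.5257, -0.2118, 0.2966]
tcp_rot: [0.971, 0.007, 0.003, -0.238]
contact_force: [-0.2, 0.6, -0.1]
opening: 0.002
finger_force: 0.0
F tool [-0.2 -0.5  0.4] tau [-0.16  0.03 -0.02]
pivot in tool mm [ -4.5 -85.6 214.8]
knob scene [136.  231.3 171.6 225.  238.  165.  178. ]
```

View pics/p6.png

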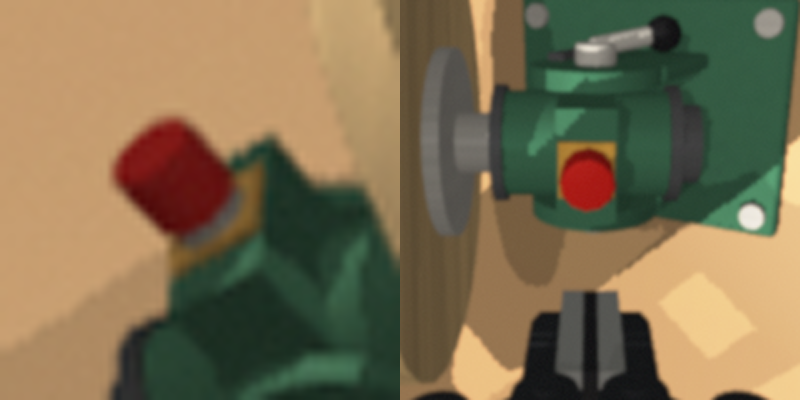

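The collar sits flush on the bush, the knob has travelled about 49 mm as expected, and the robot is clear.

```bash
python3 -c "
from plant import workorder
print(workorder.sign_off())"
```

```text
the job is handed in; nothing more can be done
None
```

The lock pin is pushed home with its collar on the brass bush and the wheel locked; the gripper is clear, and the job was handed in at about 20 s with no verdict returned.

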